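# Drive a seized cross pin out of an oven flue damper

### The job

The spring-loaded damper plate of the oven flue is held up by a seized cross pin. Take the drift punch from its rest, feel for the bore on the side away from the pin's head, and drive the pin out gently with the punch, without shoving the frame along in its clamps, until the damper plate is free; draw the punch out so that the plate drops shut. Then lay the punch back in the rest it came from, leaving the cold chisel and the glass jar where they are.

Things in the scene. Friction and masses are not known exactly. Their poses are not given: they have to be found in the camera images.
- mouth (a point): Reference point above a bright line on the stand, 85 mm above the bench, in the flat drive face of the damper's frame. x: level, into the face, the way the pin is driven; y: across the face; z up. The bore (9 mm round) runs exactly along x at this height, but the frame was clamped by eye: the bore's axis lies anywhere from 3 to 24 mm from this point towards +y, and must be seen or felt for.
- stand: Dark steel stand (fixed), origin under its middle, same axes; the reference point is 20 mm towards -x and 13.5 mm towards -y. On it the damper's grey frame, 40 mm long in x, 70 mm wide, top 135 mm above the bench: two 15 mm cheeks with the bore through both and the plate between them (standing to 162 mm). The pin's 14 mm head shows on the +x side, over a catch tray 32 mm high.
- frame (a joint): Slip of the damper's frame in its clamps along the bore (m): 0 at the start, positive the way the pin is driven. The clamps slip under a push of more than about 34 N, on the drive face or through the pin. The pin itself (8 mm steel, shank 37 mm) begins 5 mm inside the drive face, its axis 0.5 mm below the bore's, and slides under about 10 to 15 N.
- damper (a joint): Drop of the damper plate (m): about 0 while held up on the pin, 0.014 when dropped shut. Spring and weight press it down on the pin with about 10 N. Once the punch tip is about 25 mm or more past the drive face the plate is off the pin and lies on the punch's nose (reading up to 0.006); it drops when the nose is drawn out. At about 40 to 45 mm the pin is out altogether.
- punch_mid (a point): Drift punch: dark steel bar 14 mm square, 90 mm long, with a round bright nose 6 mm in diameter and 55 mm long at one end; 0.12 to 0.19 kg. Origin at the middle of the square bar, half-way up (grip here, across the bar); x points to the nose, whose tip is 100 mm from here; z up. It lies level in a wooden rest, its axis 52 mm above the bench.
- punch_tip (a point): The end of the punch's nose, on its axis, 100 mm from the middle of its bar.
- rest_mid (a point): Wooden rest that holds the punch (two equal rests; this is the punch's). Origin where the middle of the bar lies, 52 mm above the bench; x along the punch, z up. Two posts 12 mm thick stand 33 mm either side of the middle along x, 36 mm wide, with open-topped notches 20 mm wide and 8 mm deep, floor 45 mm above the bench. Base 100 x 50 x 10 mm.
- chisel_mid (a point): Cold chisel in the other rest, middle of its bar: the same bar as the punch, but with a flat blade 24 mm wide at its end. Not to be moved.
- jar_mid (a point): Amber glass jar with a steel cap, 64 mm in diameter, 90 mm tall, loose on the bench; origin half-way up. Not to be moved.
Mind the look-alikes: they are no part of the job. What is shaped like the part that bears punch_mid but blue is not meant.

How it is judged (in metres and radians):
On the way, in this order (a step that is already met when the one before it is completed fails the run):
1. the nose has driven the pin along in the bore: punch tip over 12 mm past the drive face, 0 to 28 mm to +y of the reference point, within 5 mm of its height, with the plate still up (x of punch_tip in the frame of mouth above 0.012 m and y of punch_tip in the frame of mouth between 0 and 0.028 m and z of punch_tip in the frame of mouth between -0.005 and 0.005 m and value of joint damper below 0.005 m), for 0.1 s.
2. the damper plate has dropped at least 10 mm (value of joint damper above 0.01 m), for 0.2 s.
At the end, for the whole second after the job is handed in: The damper plate is down (dropped at least 10 mm) and still; the punch lies released in the notches of the rest it came from, its middle within 20 mm of the rest's middle, at its seated height within 4 mm and along the rest within 0.15 rad (value of joint damper above 0.01 m and horizontal distance between punch_mid and rest_mid below 0.02 m and z of punch_mid in the frame of rest_mid between -0.004 and 0.004 m and angle between the x axis of punch_mid and the x axis of rest_mid, either way round below 0.15 rad and velocity of joint damper below 0.01 m/s); the robot touches nothing.
It fails at once if the damper's frame is shoved more than 3 mm in its clamps (value of joint frame above 0.003 m or value of joint frame below -0.003 m).
It fails at once if the cold chisel is moved more than 15 mm (distance of chisel_mid from where it was at the start of the episode above 0.015 m).
It fails at once if the glass jar is moved more than 15 mm (distance of jar_mid from where it was at the start of the episode above 0.015 m).
It also fails if it takes over 72 s, if anything falls off the work surface, if the arm or the gripper's body presses on something with over 40 N, if the wrist force passes 120 N, or if a joint passes its speed limit or range.

### The arm

A 6-joint arm with a two-finger parallel gripper is mounted at the origin on the work surface. World frame = base frame: x ahead of the robot, y to its left, z up, the work surface at z = 0. Lengths are in mm, angles in rad, forces in N, time in s.
With the tool pointing down it reaches from about 300 to 775 mm from the base axis. Payload 14.6 kg.
Tool frame: the origin (TCP) lies midway between the tips of the shut fingers; the grasp point (between the pads) lies 19 mm behind it; x points along the fingers, z is the direction in which the jaws open and shut, and the axes are right-handed (so a half turn about x gives the same grasp; the last joint's range is limited). The gripper opens to 94 mm and grips with 3 to 60 N. Pads are 16 mm wide; open, the fingers measure 119 mm over their backs; the gripper's body (75 mm by 177 mm) begins 78 mm behind the grasp point.
Start: joints at [-1.387, 0.3, 1.521, -0, 1.321, -0.067], TCP at [136.492, -532.784, 205.446] pointing down, gripper open.
Joint ranges: [-3.03, 3.03], [-0.79, 2.21], [0.23, 2.52], [-1.04, 4.18], [0, 3.07], [-2.55, 2.55]. Speed limits (rad/s): [2.22, 2.22, 2.57, 3.14, 3.14, 3.14].

### API

Orientations are given as [roll, pitch, yaw] about the fixed x, y, z axes, in that order (R = Rz(yaw) Ry(pitch) Rx(roll)).
In Python, from cell import * gives the robot as it stands.
- The arm moves only by the tool play_rows, never from a script. Its argument "motion" is one flat list of numbers, 7 for each row, row after row: the turn, a rotation vector about the tool's x, y, z in rad, then the shift along the tool's x, y, z in m, then the closure, from -1 (fully open) to 1 (shut), so that 0 is half open. In form: [rx, ry, rz, x, y, z, fingers, rx, ry, rz, x, y, z, fingers, ...]. A call has 1 to 20 rows; each row shifts and turns the pose as measured when the row begins, along the tool's axes as they then stand; what a row does not reach is not made up. A row lasts 1/10 s, in which the tool goes at most 50 mm and 8.59 degrees, less where a joint would pass 70% of its speed; a pose out of reach is approached as far as the arm can. A call with a gripper value outside its range is refused whole. The fingers move at their own pace and stop on an object; "newtons" is the grip in N (left out, the last holds). Time passes only in rows, so rows that do not move let the fingers close. It gives the time, the measured TCP pose, the force and the opening at its end, in the units of the state.
- read_state(): the state, without advancing time (a new reading comes with each control period).
- camera(name): name is "scene" or "top"; returns (picture, depth): 480x640x3 uint8, blue, green, red; 480x640 float32, mm along the optical axis (not along the pixel's ray), 0 where there is no reading.
- camera_params(name): a dict with "fx", "fy", "cx", "cy" (pixels), "k1" (the pictures are not rectified: a ray, as slopes to the right and down, at radius r is drawn at 1 + k1 r^2 times it, then the intrinsics apply), "T" (4x4, takes a point from camera to world coordinates). Camera axes: x right, y down, z forward; pixel columns grow to the right and rows downward; lengths in mm; the calibration is good to about 2 mm. A picture is of the moment at which its call begins. camera_params takes no time and is no camera call.
- sign_off(): hands the job in, once; it reports no verdict.
Trained networks look in the newest picture that a camera, given by its name, has taken for a name from the list of things; names that differ only in an ending like _2 or _b are one class to them, and where a whole thing is asked for, a point or a joint stands for the part that bears it (a point fixed in the world has none). Each returns a list of dicts, best first, with "conf" (0 to 1); they miss things now and then, are a little off and sometimes report something else, mostly with a low value. They report only what shows in the picture. A call takes as long as a camera call. They do not tell look-alikes from the thing itself.
- masks_of(camera, name): "region" (480x640 bool, what is visible of it).
- place_of(camera, name): "at" ([x, y, z] in mm, in the coordinates of the camera as it stood for that picture, good to about 4 mm: a listed point, or the origin of a listed thing).
The state is a dict: "clock": time; "joints": joint angles; "qd": joint speeds; "effort": joint torques, N m; "eef_pos": TCP position; "eef_rot": TCP orientation; "wrist_force": force on the tool from outside, world axes, zero at the start; "moment": the same for the moment, N m; "finger_gap": finger opening in mm.
Only numpy, scipy, OpenCV 4.12 (cv2) and the standard library are available. Lean on these libraries where they do the work, as an engineer would, in place of code of your own. Each camera call takes 0.05 s, during which the arm holds its last target.

## Working session

There is one attempt and no reset: what is moved stays moved. The work goes in short steps, Python scripts to look and compute and a tool call to move; the robot and the scene stay as the last step left them, time stands still between calls to the robot, and variables do not carry over. Pictures are saved under pics/ and viewed, and the job is handed in when it is done.

Besides the shell and the picture viewer there is one more tool, called after "Emit:" as name(argument=value, ...) on one line, values as JSON. play_rows: Moves the arm, as the interface text tells. Its arguments: {"type":"object","properties":{"motion":{"type":"array","items":{"type":"number"}},"newtons":{"type":"number"}},"required":["motion"]}

```bash
ls; mkdir -p pics; cat > h.py <<'E'
from cell import *
import numpy as np, cv2
def rot(rpy):
    from scipy.spatial.transform import Rotation as R
    return R.from_euler('xyz',rpy).as_matrix()
def unproj(cam,u,v,d):
    p=camera_params(cam); u=np.atleast_1d(u).astype(float);v=np.atleast_1d(v).astype(float)
    K=np.array([[p['fx'],0,p['cx']],[0,p['fy'],p['cy']],[0,0,1]])
    q=cv2.undistortPoints(np.stack([u,v],-1).reshape(-1,1,2),K,np.array([p['k1'],0,0,0.])).reshape(-1,2)
    P=np.c_[q*np.reshape(d,(-1,1)),np.reshape(d,(-1,1))*np.ones((len(q),1))]
    T=np.array(p['T']); return P@T[:3,:3].T+T[:3,3]
def w(cam,at):
    T=np.array(camera_params(cam)['T']); return T[:3,:3]@np.array(at)+T[:3,3]
def proj(cam,P):
    p=camera_params(cam);T=np.array(p['T']);c=(np.atleast_2d(P)-T[:3,3])@T[:3,:3]
    K=np.array([[p['fx'],0,p['cx']],[0,p['fy'],p['cy']],[0,0,1]])
    return cv2.projectPoints(c,np.zeros(3),np.zeros(3),K,np.array([p['k1'],0,0,0.]))[0].reshape(-1,2)
E
python3 - <<'E'
from h import *
print(read_state())
for c in ['scene','top']:
    im,d=camera(c); cv2.imwrite(f'pics/{c}0.png',im); np.save(f'pics/{c}0.npy',d)
    print(c,camera_params(c))
    for n in ['mouth','stand','punch_mid','punch_tip','rest_mid','chisel_mid','jar_mid']:
        try:
            for r in place_of(c,n): print(c,n,round(r['conf'],2),w(c,r['at']).round(1),proj(c,w(c,r['at'])).round(0))
        except Exception as e: print(n,e)
E
```

```text
pics
{'clock': 0.0, 'joints': array([-1.38663528e+00,  3.00449293e-01,  1.52159665e+00, -2.44698433e-05,
        1.32071057e+00, -6.66058174e-02]), 'qd': array([ 0.00212159,  0.00012689, -0.00035097,  0.001381  ,  0.00069473,
        0.00168872]), 'effort': array([ 9.70179208e-04, -5.31800723e+01, -3.52735341e+01,  7.08681252e-02,
        2.43313605e-02, -8.54640280e-05]), 'eef_pos': array([ 136.41859036, -532.53181352,  204.89171293]), 'eef_rot': array([3.09534869, 1.56963223, 1.7753253 ]), 'wrist_force': array([-0.08506554, -0.36115237,  0.01877082]), 'moment': array([-0.00357774, -0.01735557, -0.04830084]), 'finger_gap': 93.84559715007441}
scene {'fx': 499.0729702204479, 'fy': 499.0729702204479, 'cx': 323.7606847890935, 'cy': 233.43645095075755, 'k1': -0.10342708571501494, 'T': array([[-5.54982639e-01,  7.05114628e-01, -4.41370175e-01,
         1.03004973e+03],
       [ 8.31771793e-01,  4.62560767e-01, -3.06909142e-01,
         2.36378604e+02],
       [-1.22455992e-02, -5.37448508e-01, -8.43207653e-01,
         8.68069705e+02],
       [ 0.00000000e+00,  0.00000000e+00,  0.00000000
[... 902 characters left out ...]
         8.91789642e+02],
       [ 0.00000000e+00,  0.00000000e+00,  0.00000000e+00,
         1.00000000e+00]])}
top mouth 0.57 [591.3 155.1  88.4] [[208. 252.]]
top stand 0.59 [575.1 174.3  -4.2] [[210. 265.]]
top stand 0.54 [ 461.7 -172.1   54.4] [[395. 321.]]
top punch_mid 0.58 [551.3 -14.7   4.4] [[307. 275.]]
top punch_mid 0.57 [ 468.9 -273.    50.9] [[450. 315.]]
top punch_tip 0.87 [ 526.5 -107.5   13. ] [[356. 286.]]
top punch_tip 0.56 [ 458.6 -173.    48.6] [[395. 323.]]
top rest_mid 0.82 [ 471.  -268.9   52.7] [[448. 314.]]
top chisel_mid 0.78 [ 618.3 -240.7   50.6] [[428. 234.]]
top jar_mid 0.63 [829.7 -88.   49.8] [[341. 126.]]
top jar_mid 0.49 [ 468.7 -269.8   52. ] [[449. 315.]]
```

View pics/scene0.png

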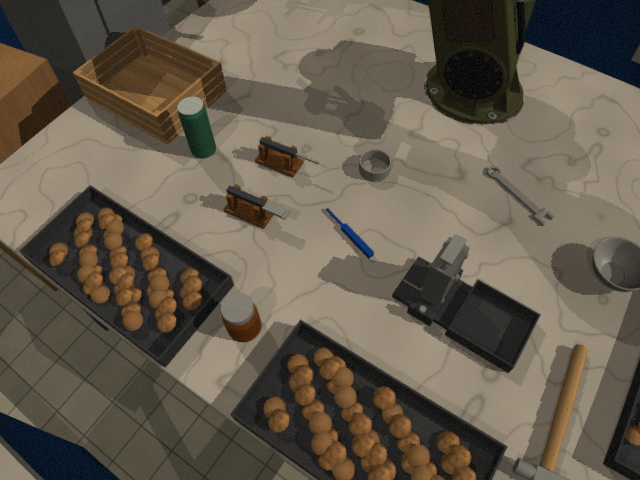

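View pics/top0.png

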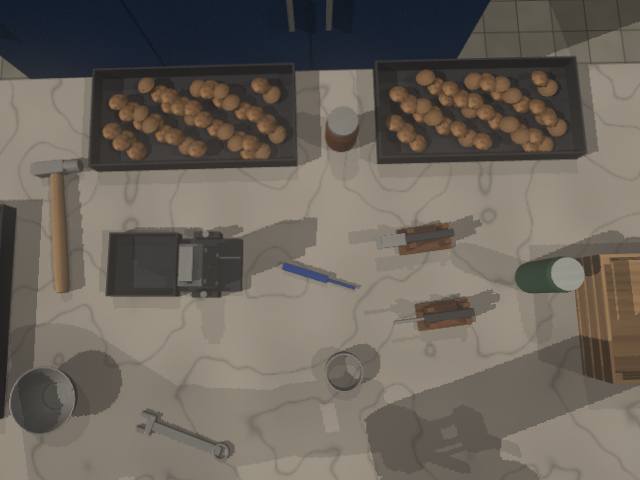

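```bash
python3 - <<'E'
import cv2,numpy as np
a=cv2.imread('pics/scene0.png')[200:340,360:500];b=cv2.imread('pics/top0.png')[200:320,140:280]
cv2.imwrite('pics/c1.png',cv2.resize(a,None,fx=4,fy=4,interpolation=cv2.INTER_CUBIC))
cv2.imwrite('pics/c2.png',cv2.resize(b,None,fx=4.5,fy=4.5,interpolation=cv2.INTER_CUBIC))
c=cv2.imread('pics/scene0.png')[110:230,210:350]
cv2.imwrite('pics/c3.png',cv2.resize(c,None,fx=5,fy=5,interpolation=cv2.INTER_CUBIC))
E
```

```text
(no output)
```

View pics/c1.png

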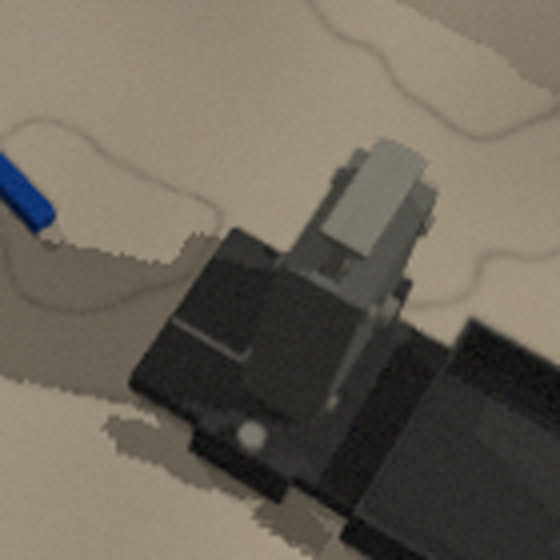

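View pics/c2.png

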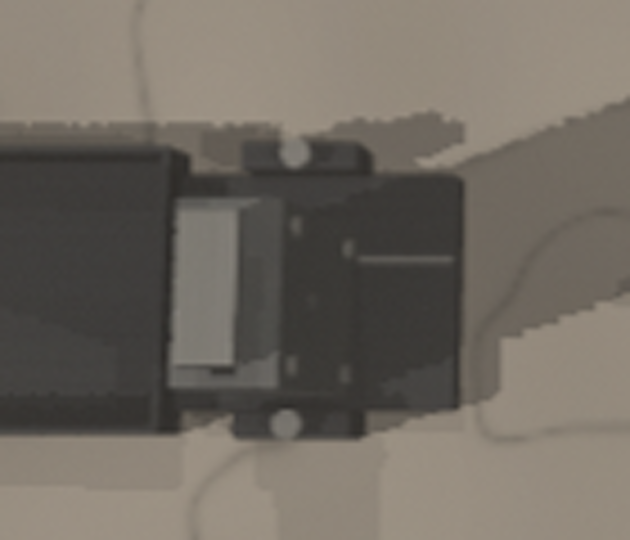

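View pics/c3.png

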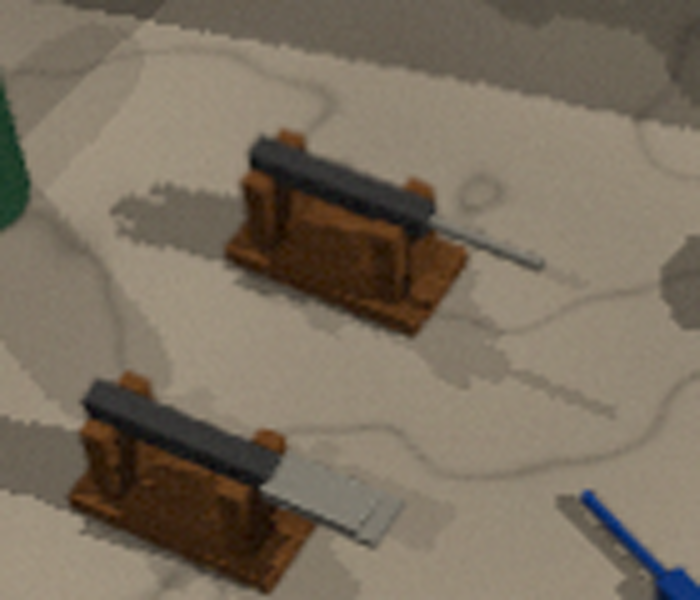

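The punch is the dark bar with the thin round nose: scene (278,146), top (450,315), at about (470,-271). The chisel has a flat blade: scene (246,194), top (428,234). The blue look-alike lies on the bench at scene (357,242). The enlarged crop confirms the thin round nose on the upper rest. Next I'll measure the punch, the line and the face.

```bash
python3 - <<'E'
from h import *
b=cv2.imread('pics/top0.png'); d=np.load('pics/top0.npy')
a=b[232:302,170:250].astype(float); a=np.clip((a-20)*3,0,255).astype(np.uint8)
cv2.imwrite('pics/c4.png',cv2.resize(a,None,fx=8,fy=8,interpolation=cv2.INTER_CUBIC))
# cloud of the stand region from top
vv,uu=np.mgrid[225:305,170:260]; P=unproj('top',uu.ravel(),vv.ravel(),d[225:305,170:260].ravel())
g=P.reshape(80,90,3)
for v in [250,258,265,275]:
    print(v,[(u,*g[v-225,u-170].round(0)) for u in range(176,246,3)])
# frame top points
s=P[(abs(P[:,2]-135)<5)]; print('top135',len(s),s.min(0),s.max(0))
if len(s)>10: print(cv2.minAreaRect(s[:,:2].astype(np.float32)))
s=P[(abs(P[:,2]-162)<5)]; print('plate',len(s))
if len(s)>10: print(cv2.minAreaRect(s[:,:2].astype(np.float32)), s[:,2].mean())
# bars
for cam,box in [('top',(300,330,385,490)),('scene',(130,175,245,330))]:
    D=np.load(f'pics/{cam}0.npy'); v0,v1,u0,u1=box
    vv,uu=np.mgrid[v0:v1,u0:u1]; Q=unproj(cam,uu.ravel(),vv.ravel(),D[v0:v1,u0:u1].ravel())
    col=cv2.imread(f'pics/{cam}0.png')[v0:v1,u0:u1].reshape(-1,3).astype(int)
    dark=(col.max(1)<75)&(col.max(1)-col.min(1)<20)
    s=Q[(Q[:,2]>55)&(Q[:,2]<64)&dark]; print(cam,len(s),s.mean(0)); 
    r=cv2.minAreaRect(s[:,:2].astype(np.float32)); print(r)
    sv=np.linalg.svd(s-s.mean(0))[2][0]; print(sv, np.arctan2(sv[1],sv[0]))
    n=Q[(Q[:,2]>45)&(Q[:,2]<62)&(Q[:,1]>-222)]; print('nose',len(n)); 
    if len(n)>5: print(n.mean(0), n[np.argmax(n[:,1])])
E
```

```text
250 [(176, np.float64(603.0), np.float64(230.0), np.float64(30.0)), (179, np.float64(591.0), np.float64(193.0), np.float64(134.0)), (182, np.float64(587.0), np.float64(180.0), np.float64(162.0)), (185, np.float64(587.0), np.float64(176.0), np.float64(160.0)), (188, np.float64(587.0), np.float64(170.0), np.float64(162.0)), (191, np.float64(587.0), np.float64(166.0), np.float64(159.0)), (194, np.float64(590.0), np.float64(168.0), np.float64(136.0)), (197, np.float64(590.0), np.float64(163.0), np.float64(135.0)), (200, np.float64(590.0), np.float64(158.0), np.float64(133.0)), (203, np.float64(590.0), np.float64(155.0), np.float64(128.0)), (206, np.float64(591.0), np.float64(151.0), np.float64(122.0)), (209, np.float64(595.0), np.float64(155.0), np.float64(85.0)), (212, np.float64(597.0), np.float64(154.0), np.float64(63.0)), (215, np.float64(600.0), np.float64(155.0), np.float64(38.0)), (218, np.float64(602.0), np.float64(154.0), np.float64(14.0)), (221, np.float64(603.0), np.float64(149.0), np.float64(11.0)), (224, np.float64(602.0), np.float64(143.0), np.float64(14.0)), (227, np.float
[... 5251 characters left out ...]
364282608032227, 54.55115509033203), 88.90727996826172) 161.5540436253337
top 252 [ 471.34913494 -266.09422839   59.0286343 ]
((470.2710266113281, -267.9753112792969), (14.298796653747559, 89.05651092529297), 6.2131667137146)
[-1.07517516e-01  9.94202957e-01 -6.81347713e-04] 1.6785221036817746
nose 103
[ 462.6426751  -194.64872718   54.53292116] [ 461.86959597 -168.40809946   55.28706311]
scene 198 [ 473.52691266 -266.33085989   59.20747301]
((473.00347900390625, -268.212646484375), (14.777908325195312, 87.16093444824219), 5.519463539123535)
[-0.10698329  0.99423822 -0.00670427] 1.6779871700616966
nose 65
[ 464.76109189 -194.73891746   54.50763079] [ 460.94216719 -170.16865572   51.6161918 ]
```

View pics/c4.png

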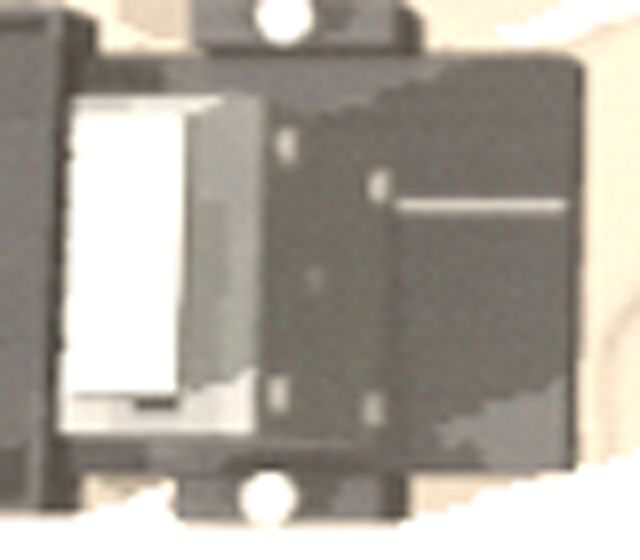

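```bash
cat >> h.py <<'E'
from scipy.spatial.transform import Rotation as Rn
def toolR(): return rot(read_state()['eef_rot'])
def plan(pos,bardir_angle,cur=None,flip=False,verbose=True):
    """rel rotvec and shift (tool frame) to have tool down, tool y or -y along bar dir"""
    s=read_state(); R=rot(s['eef_rot']); b=np.array([np.cos(bardir_angle),np.sin(bardir_angle),0])
    x=np.array([0,0,-1.]); best=None
    for sg in (1,-1):
        y=sg*b; z=np.cross(x,y); Rt=np.stack([x,y,z],1); rv=Rn.from_matrix(R.T@Rt).as_rotvec()
        if best is None or np.linalg.norm(rv)<np.linalg.norm(best[0]): best=(rv,Rt,sg)
    rv,Rt,sg=best; dp=np.array(pos)-s['eef_pos']
    print('pos',s['eef_pos'].round(2),'sg',sg,'rv',rv.round(4),'dist',np.linalg.norm(dp).round(1),'shift tool now mm',(R.T@dp).round(2),'shift in target frame',(Rt.T@dp).round(2))
    print('force',s['wrist_force'].round(2),'gap',round(s['finger_gap'],2),'t',s['clock'],'j',s['joints'].round(3))
E
python3 - <<'E'
from h import *
print(toolR().round(3))
plan([471.5,-269.5,130],1.678)
# bore spot on the face plane y=154.7
for (u,v) in [(209.5,266.75),(209.5,266),(209.5,267.5),(219.6,257.6),(240.9,257.6)]:
    r=unproj('top',u,v,1.0)[0]; o=np.array(camera_params('top')['T'])[:3,3]; k=r-o
    t=(154.8-o[1])/k[1]; print('face',(o+t*k).round(1)); t=(15-o[2])/k[2]; print('  apron',(o+t*k).round(1))
# face plane yaw from depth
d=np.load('pics/top0.npy'); vv,uu=np.mgrid[248:285,205:217]; P=unproj('top',uu.ravel(),vv.ravel(),d[248:285,205:217].ravel())
P=P[(P[:,2]>30)&(P[:,2]<120)]; c=np.polyfit(P[:,0]-566,P[:,1],1);print('face fit',c,len(P), (P[:,1]-np.polyval(c,P[:,0]-566)).std())
E
```

```text
[[-0.     0.969  0.248]
 [ 0.     0.248 -0.969]
 [-1.     0.    -0.   ]]
pos [ 136.51 -532.77  205.44] sg 1 rv [-1.4272 -0.     -0.    ] dist 432.7 shift tool now mm [  75.45  389.85 -171.88] shift in target frame [ 75.44 225.91 361.24]
force [0.66 0.1  0.03] gap 94.22 t 0.8 j [-1.387  0.3    1.521  0.     1.321 -0.067]
face [565.6 154.8  80.1]
  apron [570.5 169.9  15. ]
face [566.9 154.8  80.2]
  apron [572.  169.9  15. ]
face [564.3 154.8  80.1]
  apron [569.1 169.9  15. ]
face [589.4 154.8  -4.7]
  apron [587.5 150.7  15. ]
face [ 612.1  154.8 -259.7]
  apron [586.5 109.9  15. ]
face fit [-2.43621535e-02  1.55416625e+02] 396 0.574248059228811
```

Emit:
play_rows(motion=[0,0,0,0,0.0433,-0.0191,-1,0,0,0,0,0.0433,-0.0191,-1,0,0,0,0,0.0433,-0.0191,-1,0,0,0,0,0.0433,-0.0191,-1,0,0,0,0,0.0433,-0.0191,-1,0,0,0,0,0.0433,-0.0191,-1,0,0,0,0,0.0433,-0.0191,-1,0,0,0,0,0.0433,-0.0191,-1,0,0,0,0,0.0433,-0.0191,-1,-0.143,0,0,0,0,0,-1,-0.143,0,0,0,0,0,-1,-0.143,0,0,0,0,0,-1,-0.143,0,0,0,0,0,-1,-0.143,0,0,0,0,0,-1,-0.143,0,0,0,0,0,-1,-0.143,0,0,0,0,0,-1,-0.143,0,0,0,0,0,-1,-0.143,0,0,0,0,0,-1,-0.14,0,0,0,0,0,-1])

```text
clock: 2.7
eef_pos: [484.7, -257.3, 205.2]
eef_rot: [-0.879, 1.569, -0.722]
wrist_force: [-0.9, 0.2, 0.0]
finger_gap: 94.2
```

```bash
python3 - <<'E'
from h import *
plan([471.5,-269.5,130],1.678)
E
```

```text
pos [ 484.71 -257.32  205.24] sg 1 rv [0.0505 0.0011 0.0012] dist 77.4 shift tool now mm [ 75.24  -9.86 -15.04] shift in target frame [ 75.24 -10.7  -14.44]
force [-0.94  0.19  0.  ] gap 94.23 t 2.7 j [-0.555  0.296  1.526 -0.     1.318 -0.712]
```

Emit:
play_rows(motion=[0.05,0.001,0.001,0,0,0,-1,0,0,0,0.03,-0.0107,-0.0144,-1,0,0,0,0.03,0,0,-1,0,0,0,0.015,0,0,-1,0,0,0,0,0,0,-1,0,0,0,0,0,0,-1])

```text
clock: 3.3
eef_pos: [471.8, -270.4, 129.3]
eef_rot: [-0.722, 1.568, -0.609]
wrist_force: [1.5, -0.8, 0.3]
finger_gap: 94.0
```

```bash
python3 - <<'E'
from h import *
plan([471.5,-269.5,33],1.678)
for c in ['scene','top']:
    im,d=camera(c); cv2.imwrite(f'pics/{c}1.png',im)
    print(c,proj(c,read_state()['eef_pos']))
a=cv2.imread('pics/scene1.png')[60:210,200:350]; b=cv2.imread('pics/top1.png')[260:360,370:520]
cv2.imwrite('pics/d1.png',np.vstack([cv2.resize(a,(500,500))[100:400],cv2.resize(b,(500,333))]))
E
```

```text
pos [ 471.8  -270.39  129.26] sg 1 rv [0.0062 0.0021 0.0019] dist 96.3 shift tool now mm [96.26  1.1  -0.4 ] shift in target frame [96.26  0.92 -0.2 ]
force [ 1.55 -0.77  0.26] gap 94.0 t 3.3 j [-0.588  0.359  1.628 -0.     1.151 -0.701]
scene [[274.08174415 121.64900043]]
top [[462.46133768 315.15494195]]
```

View pics/d1.png

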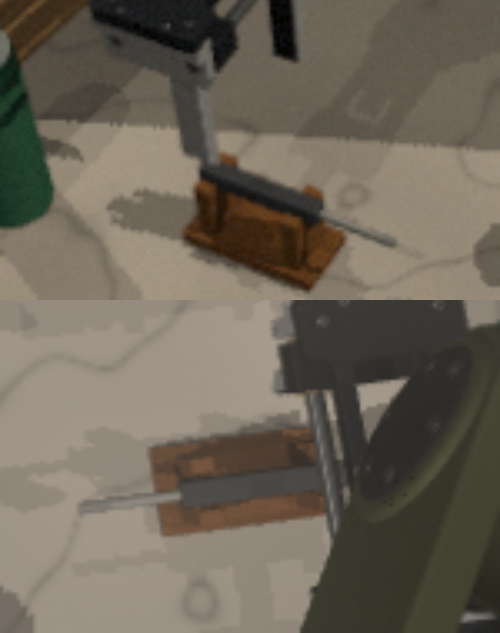

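Emit:
play_rows(motion=[0.006,0.002,0.002,0.025,0.001,0,-1,0,0,0,0.025,0,0,-1,0,0,0,0.025,0,0,-1,0,0,0,0.012,0,0,-1,0,0,0,0.005,0,0,-1,0,0,0,0,0,0,-1])

```text
clock: 4.0
eef_pos: [475.9, -271.5, 41.4]
eef_rot: [-0.676, 1.559, -0.568]
wrist_force: [1.1, -1.0, 0.2]
finger_gap: 94.2
```

```bash
python3 - <<'E'
from h import *
plan([471.5,-269.5,33],1.678)
E
```

```text
pos [ 475.89 -271.45   41.43] sg 1 rv [0.001  0.0095 0.0076] dist 9.7 shift tool now mm [ 8.37  2.48 -4.23] shift in target frame [ 8.43  2.41 -4.16]
force [ 1.06 -1.03  0.21] gap 94.25 t 4.0 j [-0.585  0.481  1.687  0.     0.962 -0.694]
```

Emit:
play_rows(motion=[0,0.0095,0.0076,0.006,0.0024,-0.004,-1,0,0,0,0.002,0,0,-1,0,0,0,0,0,0,-1,0,0,0,0,0,0,-1])

```text
clock: 4.4
eef_pos: [472.6, -270.2, 35.7]
eef_rot: [-0.703, 1.568, -0.595]
wrist_force: [0.4, -0.2, -0.0]
finger_gap: 94.0
```

```bash
python3 - <<'E'
from h import *
plan([471.5,-269.5,33],1.678)
E
```

```text
pos [ 472.63 -270.21   35.67] sg 1 rv [0.0009 0.0024 0.002 ] dist 3.0 shift tool now mm [ 2.66  0.83 -1.05] shift in target frame [ 2.67  0.82 -1.05]
force [ 0.45 -0.22 -0.  ] gap 93.98 t 4.4 j [-0.587  0.488  1.692 -0.     0.958 -0.695]
```

Emit:
play_rows(motion=[0.001,0.0024,0.002,0.003,0.001,-0.001,-1,0,0,0,0,0,0,-1,0,0,0,0,0,0,0,0,0,0,0,0,0,1,0,0,0,0,0,0,1,0,0,0,0,0,0,1,0,0,0,0,0,0,1,0,0,0,0,0,0,1,0,0,0,0,0,0,1,0,0,0,0,0,0,1,0,0,0,0,0,0,1,0,0,0,0,0,0,1,0,0,0,0,0,0,1,0,0,0,0,0,0,1], newtons=50)

```text
clock: 5.8
eef_pos: [471.7, -269.4, 33.1]
eef_rot: [-0.755, 1.57, -0.648]
wrist_force: [0.2, -0.5, -1.2]
finger_gap: 13.8
```

```bash
python3 - <<'E'
from h import *
plan([471.5,-269.5,83],1.678)
E
```

```text
pos [ 471.75 -269.43   33.07] sg 1 rv [-0.0001  0.0006  0.0005] dist 49.9 shift tool now mm [-49.93  -0.07  -0.22] shift in target frame [-49.93  -0.05  -0.25]
force [ 0.24 -0.51 -1.23] gap 13.8 t 5.8 j [-0.586  0.491  1.695 -0.     0.955 -0.693]
```

Emit:
play_rows(motion=[0,0,0,-0.02,0,0,1,0,0,0,-0.025,0,0,1,0,0,0,-0.02,0,0,1,0,0,0,-0.005,0,0,1,0,0,0,0,0,0,1])

```text
clock: 6.3
eef_pos: [470.7, -268.7, 103.4]
eef_rot: [2.464, 1.568, 2.571]
wrist_force: [-0.1, 0.7, -1.9]
finger_gap: 13.6
```

```bash
python3 - <<'E'
from h import *
plan([562,5,100],1.5464)
E
```

```text
pos [ 470.68 -268.73  103.45] sg 1 rv [ 0.1315 -0.0026 -0.0018] dist 288.6 shift tool now mm [  3.67 262.39 120.06] shift in target frame [  3.45 275.87  84.62]
force [-0.14  0.68 -1.87] gap 13.65 t 6.3 j [-0.586  0.39   1.651 -0.     1.103 -0.693]
```

Emit:
play_rows(motion=[0.065,-0.002,-0.001,0,0,0,1,0.065,0,0,0,0,0,1,0,0,0,0,0.02,0.006,1,0,0,0,0,0.033,0.01,1,0,0,0,0,0.035,0.011,1,0,0,0,0,0.035,0.011,1,0,0,0,0,0.035,0.011,1,0,0,0,0,0.035,0.011,1,0,0,0,0,0.033,0.01,1,0,0,0,0,0.025,0.006,1,0,0,0,0,0.01,0.003,1,0,0,0,0,0,0,1,0,0,0,0,0,0,1])

```text
clock: 7.6
eef_pos: [554.0, -0.0, 87.4]
eef_rot: [2.88, 1.55, 2.849]
wrist_force: [0.7, -0.5, -1.6]
finger_gap: 13.3
```

```bash
python3 - <<'E'
from h import *
plan([562,5,66.1],1.5464)
E
```

```text
pos [ 5.5401e+02 -2.0000e-02  8.7430e+01] sg 1 rv [-0.0067 -0.0196 -0.0053] dist 23.3 shift tool now mm [21.2   5.15  8.25] shift in target frame [21.33  5.21  7.86]
force [ 0.74 -0.51 -1.62] gap 13.3 t 7.6 j [-0.068  0.444  1.616  0.005  1.102 -0.04 ]
```

Emit:
play_rows(motion=[-0.0067,-0.0196,-0.0053,0,0,0,1,0,0,0,0.01,0.003,0.004,1,0,0,0,0.01,0.0015,0.004,1,0,0,0,0,0,0,1,0,0,0,0,0,0,1])

```text
clock: 8.1
eef_pos: [562.0, 1.1, 64.8]
eef_rot: [-0.904, 1.57, -0.932]
wrist_force: [1.4, -0.4, -1.8]
finger_gap: 13.5
```

```bash
python3 - <<'E'
from h import *
plan([562,5,66.1],1.5464)
for c in ['scene','top']:
    im,d=camera(c); cv2.imwrite(f'pics/{c}2.png',im); np.save(f'pics/{c}2.npy',d)
    for r in place_of(c,'punch_tip')+place_of(c,'punch_mid'): print(c,round(r['conf'],2),w(c,r['at']).round(1),proj(c,w(c,r['at'])).round(0))
a=cv2.imread('pics/top2.png')[225:305,190:340]
a=np.clip((a.astype(float)-15)*2.5,0,255).astype(np.uint8)
cv2.imwrite('pics/e1.png',cv2.resize(a,None,fx=5,fy=5,interpolation=cv2.INTER_CUBIC))
a=cv2.imread('pics/scene2.png')[170:320,300:480]
cv2.imwrite('pics/e2.png',cv2.resize(a,None,fx=4,fy=4,interpolation=cv2.INTER_CUBIC))
E
```

```text
pos [562.01   1.08  64.76] sg 1 rv [-0.0035  0.0006  0.0008] dist 4.1 shift tool now mm [-1.34  3.92 -0.12] shift in target frame [-1.34  3.92 -0.11]
force [ 1.36 -0.39 -1.8 ] gap 13.47 t 8.1 j [-6.300e-02  4.790e-01  1.623e+00 -1.000e-03  1.038e+00 -3.500e-02]
scene 0.83 [569.1 101.1  79.5] [[407. 253.]]
scene 0.82 [5.657e+02 4.000e-01 8.310e+01] [[361. 226.]]
scene 0.71 [557.4 -12.8   6.3] [[356. 241.]]
top 0.53 [ 524.4 -105.7   14.5] [[355. 287.]]
```

View pics/e1.png

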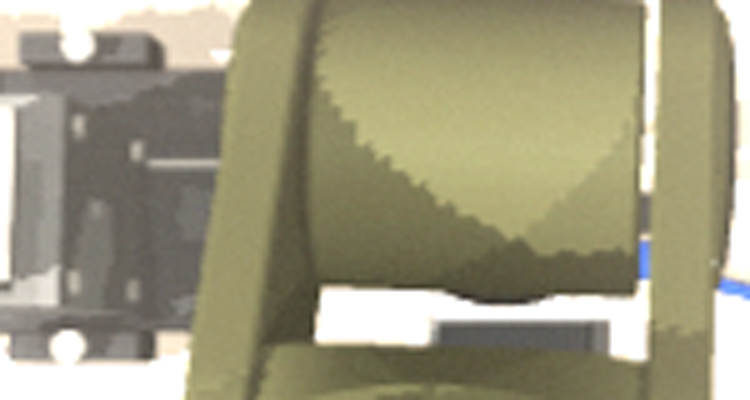

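View pics/e2.png

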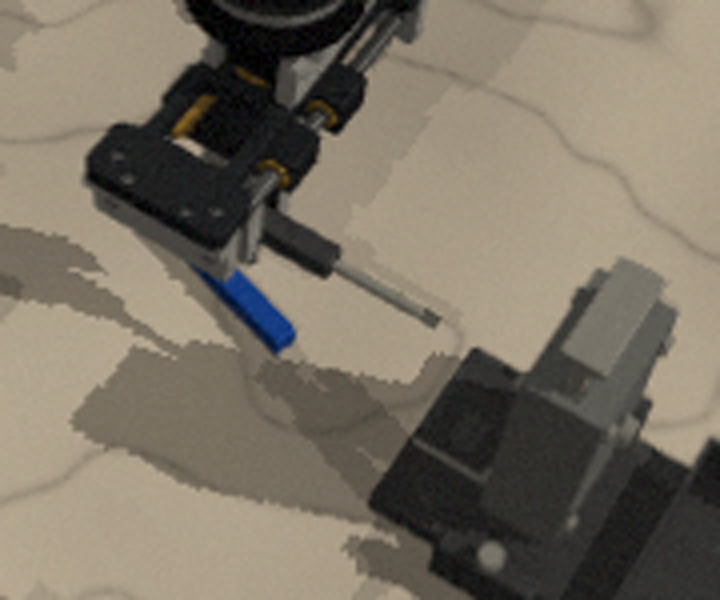

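Emit:
play_rows(motion=[-0.0035,0,0,-0.0013,0.012,0,1,0,0,0,0,0.012,0,1,0,0,0,0,0.012,0,1,0,0,0,0,0.005,0,1,0,0,0,0,0,0,1,0,0,0,0,0,0,1])

```text
clock: 9.0
eef_pos: [563.3, 47.3, 67.4]
eef_rot: [-0.233, 1.568, -0.255]
wrist_force: [0.8, -0.5, -1.8]
finger_gap: 13.6
```

```bash
python3 - <<'E'
from h import *
plan([562.96,47,66.1],1.5464)
for c in ['scene','top']:
    im,d=camera(c); cv2.imwrite(f'pics/{c}3.png',im); np.save(f'pics/{c}3.npy',d)
    for r in place_of(c,'punch_tip')+place_of(c,'punch_mid'): print(c,round(r['conf'],2),w(c,r['at']).round(1),proj(c,w(c,r['at'])).round(0))
a=cv2.imread('pics/top3.png')[225:305,170:270]
a=np.clip((a.astype(float)-15)*2.5,0,255).astype(np.uint8)
cv2.imwrite('pics/f1.png',cv2.resize(a,None,fx=7,fy=7,interpolation=cv2.INTER_CUBIC))
a=cv2.imread('pics/scene3.png')[190:320,350:480]
cv2.imwrite('pics/f2.png',cv2.resize(a,None,fx=4,fy=4,interpolation=cv2.INTER_CUBIC))
E
```

```text
pos [563.32  47.27  67.43] sg 1 rv [0.0023 0.0027 0.0006] dist 1.4 shift tool now mm [ 1.33 -0.27 -0.35] shift in target frame [ 1.33 -0.27 -0.35]
force [ 0.81 -0.52 -1.84] gap 13.58 t 9.0 j [ 1.900e-02  4.810e-01  1.613e+00 -1.000e-03  1.045e+00  4.200e-02]
scene 0.65 [566.1 147.9  84.9] [[431. 263.]]
scene 0.49 [ 523.1 -103.9    7.4] [[328. 209.]]
scene 0.69 [565.8  48.3  85.2] [[384. 237.]]
scene 0.64 [557.6 -10.3   8. ] [[357. 241.]]
top 0.53 [ 523.2 -105.9   11.9] [[355. 288.]]
top 0.58 [552.2 -12.4   3.7] [[305. 274.]]
```

View pics/f1.png

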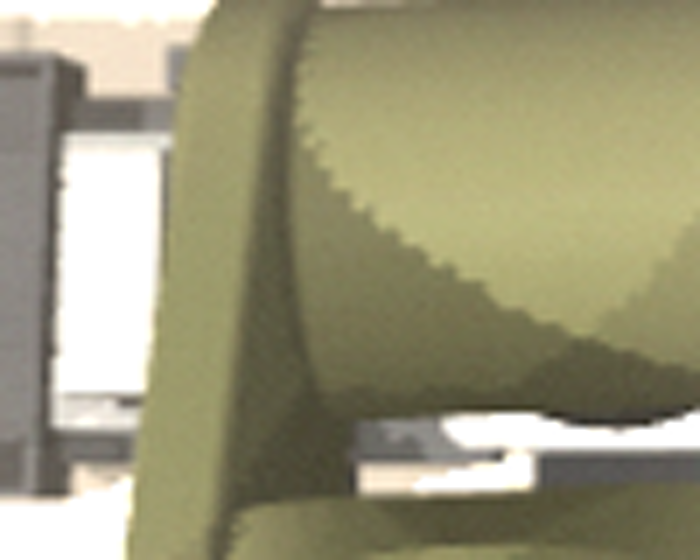

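View pics/f2.png

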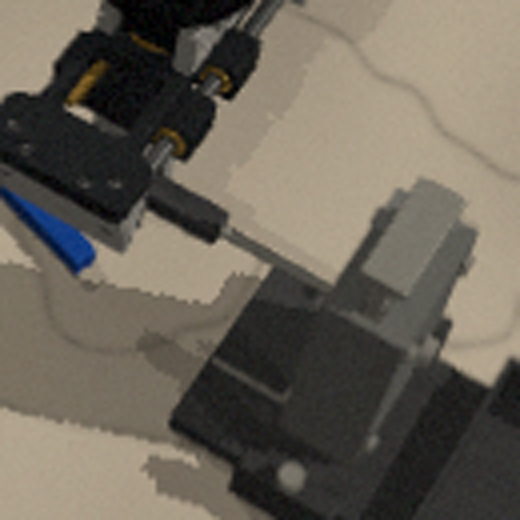

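Emit:
play_rows(motion=[0.002,0.0027,0.0006,0.0013,0.001,-0.0003,1,0,0,0,0,0.002,0,1,0,0,0,0,0.001,0,1,0,0,0,0,0,0,1])

```text
clock: 9.7
eef_pos: [563.2, 50.6, 66.0]
eef_rot: [2.941, 1.571, 2.915]
wrist_force: [0.1, -0.8, -1.3]
finger_gap: 13.8
```

```bash
python3 - <<'E'
from h import *
plan([562.96+.0244*6,53,66.1],1.5464)
E
```

```text
pos [563.18  50.57  66.02] sg 1 rv [-0.0018 -0.0003 -0.0001] dist 2.4 shift tool now mm [-0.08  2.43 -0.14] shift in target frame [-0.08  2.43 -0.13]
force [ 0.12 -0.83 -1.31] gap 13.81 t 9.7 j [0.025 0.485 1.611 0.    1.046 0.051]
```

Emit:
play_rows(motion=[-0.0018,0,0,0,0.001,0,1,0,0,0,0,0.001,0,1,0,0,0,0,0.001,0,1,0,0,0,0,0,0,1])

```text
clock: 10.1
eef_pos: [563.3, 53.9, 66.0]
eef_rot: [2.876, 1.571, 2.852]
wrist_force: [0.4, 0.3, -2.5]
finger_gap: 13.3
```

Emit:
play_rows(motion=[0,0,0,0,0.001,0,1,0,0,0,0,0.001,0,1,0,0,0,0,0,0,1])

```text
clock: 10.4
eef_pos: [563.3, 56.1, 66.0]
eef_rot: [2.82, 1.571, 2.796]
wrist_force: [0.4, 0.6, -1.4]
finger_gap: 13.2
```

Emit:
play_rows(motion=[0,0,0,0,0.001,0,1,0,0,0,0,0.001,0,1,0,0,0,0,0,0,1])

```text
clock: 10.7
eef_pos: [563.4, 58.2, 66.0]
eef_rot: [2.948, 1.571, 2.924]
wrist_force: [0.4, 0.5, -1.6]
finger_gap: 13.2
```

Emit:
play_rows(motion=[0,0,0,0,0.001,0,1,0,0,0,0,0.001,0,1,0,0,0,0,0,0,1])

```text
clock: 11.0
eef_pos: [563.4, 59.1, 66.0]
eef_rot: [-1.738, 1.569, -1.762]
wrist_force: [0.7, 0.4, -1.9]
finger_gap: 13.3
```

Emit:
play_rows(motion=[0,0,0,0,0.001,0,1,0,0,0,0,0.001,0,1,0,0,0,0,0,0,1])

```text
clock: 11.3
eef_pos: [563.5, 59.1, 66.1]
eef_rot: [-1.67, 1.565, -1.694]
wrist_force: [-0.7, -0.9, -0.7]
finger_gap: 13.8
```

Emit:
play_rows(motion=[0,0,0,0,0,0.003,1])

```text
clock: 11.4
eef_pos: [566.4, 59.0, 66.0]
eef_rot: [-1.736, 1.565, -1.761]
wrist_force: [-0.8, -1.8, -2.0]
finger_gap: 13.7
```

Emit:
play_rows(motion=[0,0,0,0,0,0.003,1])

```text
clock: 11.5
eef_pos: [569.1, 59.0, 65.8]
eef_rot: [-1.966, 1.565, -1.99]
wrist_force: [-6.5, -1.3, -0.9]
finger_gap: 13.8
```

```bash
python3 - <<'E'
from h import *
plan([562.96+.0244*12,59,66.1],1.5464)
E
```

```text
pos [569.08  58.95  65.83] sg 1 rv [ 0.0002 -0.0023  0.0056] dist 5.8 shift tool now mm [-0.25 -0.09 -5.83] shift in target frame [-0.27 -0.09 -5.83]
force [-6.54 -1.29 -0.89] gap 13.79 t 11.5 j [ 0.042  0.5    1.589 -0.006  1.056  0.069]
```

Emit:
play_rows(motion=[0,0,0,0,0,-0.003,1])

```text
clock: 11.6
eef_pos: [566.1, 59.0, 65.6]
eef_rot: [-2.066, 1.564, -2.09]
wrist_force: [0.7, -3.0, -0.6]
finger_gap: 13.6
```

Emit:
play_rows(motion=[0,0,0,0,0,-0.003,1])

```text
clock: 11.7
eef_pos: [563.3, 59.1, 65.7]
eef_rot: [-1.925, 1.565, -1.949]
wrist_force: [0.7, -2.7, -2.1]
finger_gap: 13.5
```

Emit:
play_rows(motion=[0,0,0,0,0,-0.002,1])

```text
clock: 11.8
eef_pos: [561.6, 59.2, 65.9]
eef_rot: [-1.706, 1.565, -1.73]
wrist_force: [2.7, -2.4, -2.3]
finger_gap: 13.5
```

Emit:
play_rows(motion=[0,0,0,0,0,-0.002,1])

```text
clock: 11.9
eef_pos: [560.1, 59.2, 66.2]
eef_rot: [-1.317, 1.565, -1.342]
wrist_force: [5.3, -2.2, -2.1]
finger_gap: 13.4
```

```bash
python3 - <<'E'
from h import *
plan([562.96+.0244*12,59,66.1],1.5464)
print(read_state()['moment'])
E
```

```text
pos [560.08  59.23  66.23] sg 1 rv [-0.001   0.0014  0.0052] dist 3.2 shift tool now mm [ 0.13 -0.15  3.18] shift in target frame [ 0.13 -0.15  3.18]
force [ 5.34 -2.19 -2.05] gap 13.43 t 11.9 j [ 0.043  0.48   1.619 -0.006  1.042  0.071]
[-0.47204881 -1.1260893  -0.58077151]
```

Emit:
play_rows(motion=[-0.001,0.001,0.005,0,0,0.003,1,0,0,0,0,0,0.0015,1])

```text
clock: 12.1
eef_pos: [564.6, 59.2, 66.5]
eef_rot: [0.569, 1.57, 0.545]
wrist_force: [-1.5, -1.6, -1.3]
finger_gap: 13.5
```

Emit:
play_rows(motion=[0,0,0,0,0.002,0,1])

```text
clock: 12.2
eef_pos: [564.5, 60.2, 66.3]
eef_rot: [-1.928, 1.569, -1.952]
wrist_force: [-0.5, -13.6, -1.4]
finger_gap: 13.6
```

Emit:
play_rows(motion=[0,0,0,0,0.003,0,1])

```text
clock: 12.3
eef_pos: [564.4, 61.8, 66.1]
eef_rot: [-1.954, 1.567, -1.978]
wrist_force: [-1.3, -14.4, 0.1]
finger_gap: 13.9
```

```bash
python3 - <<'E'
from h import *
plan([564.5,59,66.1],1.5464)
print(read_state()['moment'])
E
```

```text
pos [564.41  61.81  66.15] sg 1 rv [ 0.0004 -0.0015  0.0037] dist 2.8 shift tool now mm [ 0.06 -2.81  0.16] shift in target frame [ 0.05 -2.81  0.16]
force [ -1.28 -14.41   0.14] gap 13.86 t 12.3 j [ 0.046  0.49   1.603 -0.004  1.05   0.072]
[-2.42293327  0.17649079  0.07593766]
```

Emit:
play_rows(motion=[0,-0.001,0.003,0,0.003,0,1,0,0,0.001,0,0.003,0,1,0,0,0.001,0,0.003,0,1])

```text
clock: 12.6
eef_pos: [564.3, 66.6, 65.9]
eef_rot: [-2.023, 1.564, -2.048]
wrist_force: [-1.0, -13.9, -0.0]
finger_gap: 13.5
```

```bash
python3 - <<'E'
from h import *
plan([564.7,76,66.1],1.5464)
E
```

```text
pos [564.35  66.56  65.9 ] sg 1 rv [-0.     -0.0028  0.0057] dist 9.5 shift tool now mm [-0.26  9.45  0.12] shift in target frame [-0.2   9.45  0.12]
force [ -1.01 -13.91  -0.04] gap 13.47 t 12.6 j [ 0.056  0.492  1.6   -0.006  1.052  0.083]
```

Emit:
play_rows(motion=[0,-0.002,0.005,-0.0002,0.003,0,1,0,-0.001,0.004,0,0.003,0,1,0,0,0.003,0,0.003,0,1,0,0,0.003,0,0.003,0,1])

```text
clock: 13.0
eef_pos: [563.9, 72.9, 65.2]
eef_rot: [3.068, 1.567, 3.044]
wrist_force: [-0.4, -14.0, -1.7]
finger_gap: 13.5
```

```bash
python3 - <<'E'
from h import *
plan([564.9,80,66.1],1.5464)
for c in ['scene']:
    im,d=camera(c); cv2.imwrite(f'pics/{c}4.png',im)
    for r in place_of(c,'punch_tip')+place_of(c,'punch_mid'): print(c,round(r['conf'],2),w(c,r['at']).round(1),proj(c,w(c,r['at'])).round(0))
a=cv2.imread('pics/scene4.png')[190:340,350:500]
cv2.imwrite('pics/g2.png',cv2.resize(a,None,fx=4,fy=4,interpolation=cv2.INTER_CUBIC))
E
```

```text
pos [563.93  72.93  65.22] sg 1 rv [-0.0005 -0.0037 -0.0003] dist 7.2 shift tool now mm [-0.88  7.09  0.79] shift in target frame [-0.88  7.09  0.8 ]
force [ -0.43 -13.99  -1.74] gap 13.49 t 13.0 j [6.400e-02 4.940e-01 1.600e+00 1.000e-03 1.052e+00 8.800e-02]
scene 0.73 [587.6 153.1  82.5] [[428. 274.]]
scene 0.68 [ 523.3 -105.3    5.2] [[327. 209.]]
scene 0.57 [556.  -11.1   7.1] [[357. 240.]]
scene 0.53 [565.1  74.7  81.5] [[396. 244.]]
```

View pics/g2.png

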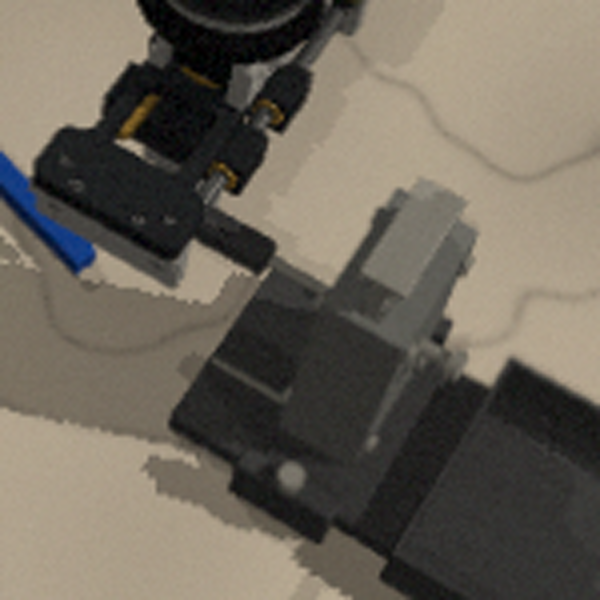

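The nose is going into the drive face, and the head has moved out on the far side. I'll keep driving.

Emit:
play_rows(motion=[0,-0.003,0.001,-0.0008,0.003,0.0006,1,0,0,0.003,-0.0003,0.003,0.0002,1,0,0,0.002,0,0.003,0,1,0,0,0.002,0,0.003,0,1])

```text
clock: 13.55
eef_pos: [564.2, 79.6, 65.2]
eef_rot: [-3.066, 1.566, -3.092]
wrist_force: [0.9, -13.0, -1.5]
finger_gap: 13.2
```

```bash
python3 - <<'E'
from h import *
plan([565.1,86,66.1],1.5464)
E
```

```text
pos [564.18  79.55  65.17] sg 1 rv [-0.0011 -0.0053  0.0004] dist 6.6 shift tool now mm [-0.93  6.47  0.75] shift in target frame [-0.93  6.47  0.76]
force [  0.88 -12.99  -1.47] gap 13.22 t 13.55 j [0.076 0.497 1.595 0.    1.055 0.101]
```

Emit:
play_rows(motion=[-0.001,-0.005,0.001,-0.0009,0.003,0.0006,1,0,0,0.002,-0.0004,0.003,0.0003,1,0,0,0.002,0,0.003,0,1,0,0,0.002,0,0.003,0,1])

```text
clock: 13.95
eef_pos: [564.5, 86.5, 64.8]
eef_rot: [-2.749, 1.566, -2.774]
wrist_force: [0.6, -14.0, -2.5]
finger_gap: 13.5
```

```bash
python3 - <<'E'
from h import *
plan([565.2,89,66.1],1.5464)
for c in ['scene']:
    im,d=camera(c); cv2.imwrite(f'pics/{c}5.png',im)
a=cv2.imread('pics/scene5.png')[190:340,350:500]
cv2.imwrite('pics/g3.png',cv2.resize(a,None,fx=4,fy=4,interpolation=cv2.INTER_CUBIC))
E
```

```text
pos [564.52  86.51  64.81] sg 1 rv [-0.0008 -0.0049  0.002 ] dist 2.9 shift tool now mm [-1.3   2.51  0.61] shift in target frame [-1.29  2.51  0.62]
force [  0.58 -13.96  -2.49] gap 13.46 t 13.95 j [ 0.089  0.5    1.591 -0.002  1.055  0.115]
```

View pics/g3.png

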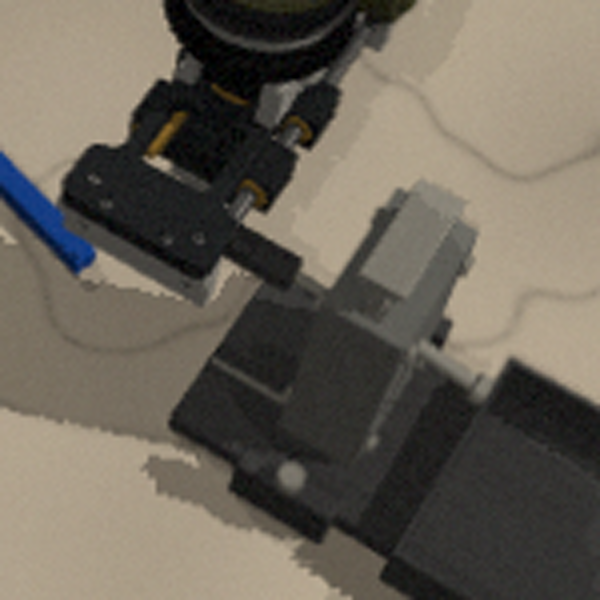

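Emit:
play_rows(motion=[0,-0.004,0.002,-0.0006,0.003,0.0005,1,0,0,0.001,-0.0003,0.003,0,1,0,0,0,0,-0.003,0,1,0,0,0,0,-0.004,0,1,0,0,0,0,-0.005,0,1])

```text
clock: 14.5
eef_pos: [564.4, 82.7, 64.6]
eef_rot: [2.255, 1.565, 2.231]
wrist_force: [1.6, 11.7, -3.9]
finger_gap: 13.3
```

```bash
python3 - <<'E'
from h import *
plan([564.6,70,66.1],1.5464)
E
```

```text
pos [564.39  82.73  64.6 ] sg 1 rv [-0.0001 -0.0035 -0.0043] dist 12.8 shift tool now mm [ -1.56 -12.71   0.51] shift in target frame [ -1.5  -12.72   0.52]
force [ 1.57 11.73 -3.89] gap 13.34 t 14.5 j [0.079 0.498 1.595 0.005 1.052 0.101]
```

Emit:
play_rows(motion=[0,-0.003,-0.004,-0.0008,-0.004,0.0002,1,0,0,0,-0.0005,-0.005,0,1,0,0,0,-0.0003,-0.005,0,1])

```text
clock: 14.8
eef_pos: [564.0, 73.2, 65.5]
eef_rot: [1.739, 1.563, 1.716]
wrist_force: [2.1, 10.2, -5.8]
finger_gap: 13.6
```

```bash
python3 - <<'E'
from h import *
plan([564.1,50,66.1],1.5464)
E
```

```text
pos [563.96  73.22  65.53] sg 1 rv [ 0.0017 -0.0012 -0.0073] dist 23.2 shift tool now mm [ -0.74 -23.21   0.67] shift in target frame [ -0.57 -23.21   0.7 ]
force [ 2.08 10.17 -5.77] gap 13.65 t 14.8 j [0.061 0.492 1.602 0.009 1.048 0.08 ]
```

Emit:
play_rows(motion=[0.001,-0.001,-0.006,-0.0002,-0.005,0.0002,1,0,0,0,-0.0002,-0.005,0,1,0,0,0,0,-0.006,0,1])

```text
clock: 15.1
eef_pos: [563.5, 58.3, 65.5]
eef_rot: [1.978, 1.567, 1.956]
wrist_force: [-0.2, -0.0, -2.1]
finger_gap: 13.9
```

Emit:
play_rows(motion=[0,0,0,0,-0.008,0,1,0,0,0,0,-0.008,0,1,0,0,0,0,-0.01,0,1])

```text
clock: 15.4
eef_pos: [562.8, 30.2, 65.4]
eef_rot: [2.017, 1.567, 1.995]
wrist_force: [0.3, 0.2, -1.8]
finger_gap: 13.4
```

```bash
python3 - <<'E'
from h import *
plan([563,10,80],1.5464)
for c in ['scene','top']:
    im,d=camera(c); cv2.imwrite(f'pics/{c}6.png',im)
    P=unproj(c,*(lambda g:(g[1].ravel(),g[0].ravel()))(np.mgrid[0:480,0:640]),d.ravel())
    for z in (162,148,135):
        s=P[(abs(P[:,0]-566)<22)&(abs(P[:,1]-174)<8)&(abs(P[:,2]-z)<5)]; print(c,z,len(s),s[:,2].mean() if len(s) else '')
    for r in place_of(c,'punch_tip')+place_of(c,'punch_mid'): print(c,round(r['conf'],2),w(c,r['at']).round(1),proj(c,w(c,r['at'])).round(0))
a=cv2.imread('pics/scene6.png')[180:340,330:500]
cv2.imwrite('pics/g4.png',cv2.resize(a,None,fx=3.5,fy=3.5,interpolation=cv2.INTER_CUBIC))
E
```

```text
pos [562.79  30.23  65.43] sg 1 rv [ 0.0027 -0.0016 -0.0034] dist 24.9 shift tool now mm [-14.64 -20.17   0.62] shift in target frame [-14.57 -20.22   0.7 ]
force [ 0.27  0.2  -1.76] gap 13.39 t 15.4 j [-0.013  0.483  1.616  0.004  1.044  0.007]
scene 162 0 
scene 148 216 148.83328425352667
scene 135 0 
scene 0.61 [ 522.1 -105.8    9.3] [[327. 207.]]
scene 0.52 [564.3 129.4  83. ] [[423. 258.]]
scene 0.75 [556.6 -12.2   5.8] [[357. 241.]]
scene 0.71 [563.9  31.2  81.7] [[376. 233.]]
scene 0.22 [ 472.  -269.6   48.7] [[278. 148.]]
top 162 0 
top 148 257 148.1731887497035
top 135 0 
top 0.5 [ 525.9 -103.9   11.5] [[354. 287.]]
top 0.76 [551.4 -14.9   4.3] [[307. 275.]]
```

View pics/g4.png

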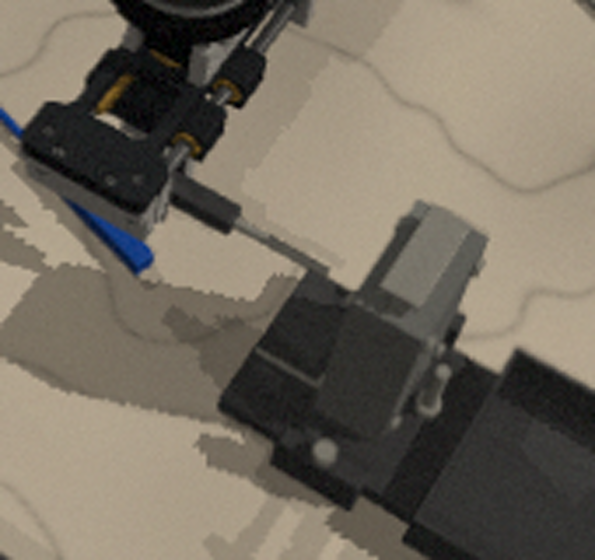

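The plate dropped from 162 to 148 mm in both cameras, and the punch is out. I'll take it back to its rest.

Emit:
play_rows(motion=[0.003,-0.001,-0.003,-0.01,-0.02,0,1,0,0,0,-0.02,-0.02,0,1,0,0,0,-0.015,-0.03,0,1,-0.03,0,0,0,-0.033,-0.01,1,-0.03,0,0,0,-0.033,-0.011,1,-0.03,0,0,0,-0.033,-0.012,1,-0.03,0,0,0,-0.033,-0.012,1,0,0,0,0,-0.033,-0.013,1,0,0,0,0,-0.025,-0.01,1,0,0,0,0,-0.01,-0.005,1,0,0,0,0,0,0,1,0,0,0,0,0,0,1])

```text
clock: 16.9
eef_pos: [497.6, -247.5, 112.4]
eef_rot: [0.113, 1.57, 0.221]
wrist_force: [0.2, 0.1, -1.6]
finger_gap: 13.7
```

```bash
python3 - <<'E'
from h import *
plan([471.7,-269.4,90],1.678)
E
```

```text
pos [ 497.57 -247.49  112.38] sg 1 rv [ 0.0011  0.0005 -0.0001] dist 40.6 shift tool now mm [ 22.36 -18.98 -28.1 ] shift in target frame [ 22.38 -19.02 -28.07]
force [ 0.17  0.13 -1.56] gap 13.66 t 16.9 j [-0.528  0.405  1.607  0.     1.129 -0.636]
```

Emit:
play_rows(motion=[0.001,0.0005,0,0.005,-0.009,-0.014,1,0,0,0,0.01,-0.009,-0.013,1,0,0,0,0.003,0,0,1,0,0,0,0,0,0,1,0,0,0,0,0,0,1])

```text
clock: 17.4
eef_pos: [471.5, -266.7, 92.4]
eef_rot: [2.159, 1.57, 2.27]
wrist_force: [-0.5, 0.3, -2.3]
finger_gap: 13.4
```

```bash
python3 - <<'E'
from h import *
plan([471.7,-269.4,48],1.678)
for c in ['scene','top']:
    im,d=camera(c); cv2.imwrite(f'pics/{c}7.png',im)
    for r in place_of(c,'punch_tip')+place_of(c,'punch_mid')+place_of(c,'rest_mid'): print(c,round(r['conf'],2),w(c,r['at']).round(1),proj(c,w(c,r['at'])).round(0))
a=cv2.imread('pics/scene7.png')[80:230,200:350]
cv2.imwrite('pics/h1.png',cv2.resize(a,None,fx=4,fy=4,interpolation=cv2.INTER_CUBIC))
E
```

```text
pos [ 471.47 -266.68   92.39] sg 1 rv [ 0.0034 -0.0007 -0.0011] dist 44.5 shift tool now mm [ 4.439e+01 -2.780e+00 -4.000e-02] shift in target frame [44.39 -2.73 -0.06]
force [-0.5   0.32 -2.34] gap 13.37 t 17.4 j [-0.583  0.403  1.663  0.     1.077 -0.693]
scene 0.84 [ 520.7 -104.7    7.2] [[328. 208.]]
scene 0.5 [ 463.8 -166.4  109.9] [[318. 146.]]
scene 0.63 [555.   -9.7   9.9] [[358. 240.]]
scene 0.54 [ 474.6 -266.8  111.3] [[275. 129.]]
scene 0.77 [ 468.1 -272.5   50.1] [[278. 146.]]
top 0.78 [ 461.1 -166.8  110.6] [[397. 323.]]
top 0.66 [828.2 -86.5  47.9] [[340. 128.]]
top 0.63 [ 524.9 -105.8   11.4] [[355. 287.]]
top 0.89 [ 468.7 -269.3  110.3] [[458. 317.]]
top 0.64 [550.9 -11.8   3.1] [[305. 275.]]
top 0.74 [ 470.3 -271.8   54.6] [[450. 315.]]
top 0.69 [827.2 -88.1  47.6] [[341. 128.]]
```

View pics/h1.png

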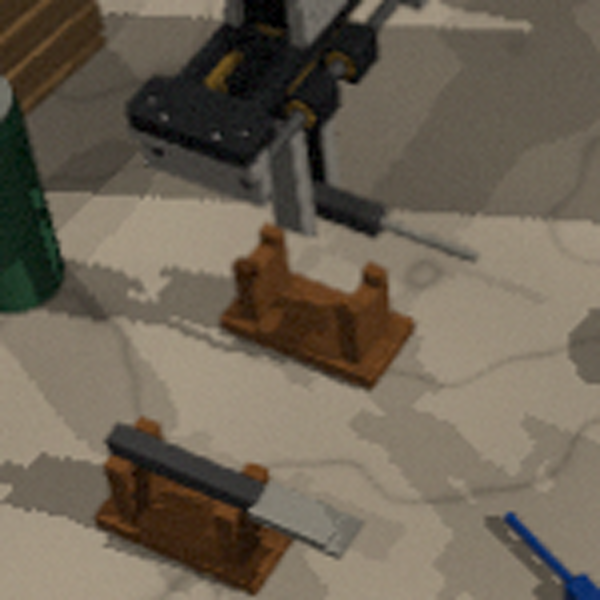

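The rest is empty at crop (315,310). The punch hangs level above it, and the chisel is untouched. I'll lower it in stages.

Emit:
play_rows(motion=[0.003,-0.001,-0.001,0.01,-0.0025,0,1,0,0,0,0.015,0,0,1,0,0,0,0.008,0,0,1,0,0,0,0,0,0,1,0,0,0,0,0,0,1])

```text
clock: 18.3
eef_pos: [471.9, -269.7, 57.1]
eef_rot: [-0.517, 1.57, -0.409]
wrist_force: [-0.5, -0.0, -1.6]
finger_gap: 13.6
```

```bash
python3 - <<'E'
from h import *
plan([471.7,-269.4,33.5],1.678)
E
```

```text
pos [ 471.9  -269.67   57.06] sg 1 rv [0.0001 0.0006 0.0004] dist 23.6 shift tool now mm [23.56  0.3  -0.18] shift in target frame [23.56  0.29 -0.17]
force [-0.53 -0.03 -1.62] gap 13.6 t 18.3 j [-0.587  0.455  1.682  0.     1.004 -0.694]
```

Emit:
play_rows(motion=[0,0.0005,0.0005,0.006,0,0,1,0,0,0,0.006,0,0,1,0,0,0,0.005,0,0,1,0,0,0,0.002,0,0,1,0,0,0,0,0,0,1])

```text
clock: 18.8
eef_pos: [472.3, -269.9, 37.2]
eef_rot: [-0.542, 1.569, -0.435]
wrist_force: [-0.7, 0.1, -1.2]
finger_gap: 13.8
```

```bash
python3 - <<'E'
from h import *
plan([471.7,-269.4,33.3],1.678)
E
```

```text
pos [ 472.3  -269.95   37.2 ] sg 1 rv [0.0001 0.0011 0.0007] dist 4.0 shift tool now mm [ 3.9   0.61 -0.55] shift in target frame [ 3.9   0.61 -0.54]
force [-0.67  0.15 -1.22] gap 13.76 t 18.8 j [-0.587  0.485  1.691  0.     0.963 -0.694]
```

Emit:
play_rows(motion=[0,0.001,0.001,0.003,0.0006,-0.0005,1,0,0,0,0.001,0,0,1,0,0,0,0,0,0,1,0,0,0,0,0,0,1])

```text
clock: 19.2
eef_pos: [471.9, -269.4, 33.2]
eef_rot: [0.108, 1.57, 0.216]
wrist_force: [0.0, 0.2, 0.0]
finger_gap: 13.7
```

Emit:
play_rows(motion=[0,0,0,0,0,0,0.6,0,0,0,0,0,0,0.2,0,0,0,0,0,0,-0.3,0,0,0,0,0,0,-0.5,0,0,0,0,0,0,-0.5,0,0,0,0,0,0,-0.5,0,0,0,0,0,0,-0.5,0,0,0,0,0,0,-0.5])

```text
clock: 20.0
eef_pos: [472.4, -269.8, 34.2]
eef_rot: [-0.546, 1.568, -0.439]
wrist_force: [0.4, 0.9, -0.7]
finger_gap: 69.7
```

Emit:
play_rows(motion=[0,0,0,-0.01,0,0,-0.5,0,0,0,-0.02,0,0,-0.5,0,0,0,-0.03,0,0,-0.5,0,0,0,-0.04,0,0,-0.5,0,0,0,-0.04,0,0,-0.5,0,0,0,-0.04,0,0,-0.5,0,0,0,-0.02,-0.03,0,-0.5,0,0,0,0,-0.04,-0.03,-0.5,0,0,0,0,-0.04,-0.04,-0.5,0,0,0,0,-0.03,-0.03,-0.5,0,0,0,0,0,0,-0.5,0,0,0,0,0,0,-0.5])

```text
clock: 21.2
eef_pos: [387.3, -418.9, 251.6]
eef_rot: [-0.878, 1.562, -0.768]
wrist_force: [-0.2, 0.1, 0.7]
finger_gap: 70.4
```

```bash
python3 - <<'E'
from h import *
s=read_state(); print(s['clock'],s['finger_gap'],s['eef_pos'],s['wrist_force'])
for c in ['scene','top']:
    im,d=camera(c); cv2.imwrite(f'pics/{c}8.png',im); np.save(f'pics/{c}8.npy',d)
    for n in ['punch_mid','punch_tip','rest_mid','chisel_mid','jar_mid']:
        for r in place_of(c,n): print(c,n,round(r['conf'],2),w(c,r['at']).round(1))
    box=(300,330,385,490) if c=='top' else (130,175,245,330)
    v0,v1,u0,u1=box; vv,uu=np.mgrid[v0:v1,u0:u1]; Q=unproj(c,uu.ravel(),vv.ravel(),d[v0:v1,u0:u1].ravel())
    col=im[v0:v1,u0:u1].reshape(-1,3).astype(int); dark=(col.max(1)<75)&(col.max(1)-col.min(1)<20)
    q=Q[(Q[:,2]>50)&(Q[:,2]<70)&dark]; print(c,len(q),q.mean(0).round(1),cv2.minAreaRect(q[:,:2].astype(np.float32)))
    P=unproj(c,*(lambda g:(g[1].ravel(),g[0].ravel()))(np.mgrid[0:480,0:640]),d.ravel())
    q=P[(abs(P[:,0]-566)<22)&(abs(P[:,1]-174)<8)&(P[:,2]>140)&(P[:,2]<170)]; print('plate z',q[:,2].mean())
E
```

```text
21.2 70.42405450881078 [ 387.25818761 -418.90934236  251.59210114] [-0.23833541  0.13756301  0.66187779]
scene punch_mid 0.75 [ 474.5 -271.4   52.2]
scene punch_mid 0.67 [557.8 -10.7   6.9]
scene punch_tip 0.87 [ 461.5 -167.1   50.4]
scene punch_tip 0.56 [ 522.2 -106.1   10.6]
scene rest_mid 0.78 [ 470.8 -272.2   48. ]
scene chisel_mid 0.75 [ 608.7 -245.8   51.5]
scene jar_mid 0.94 [821.8 -83.3  45.1]
scene jar_mid 0.55 [ 463.4 -169.4   51.7]
scene 257 [ 474.8 -263.6   58. ] ((471.03594970703125, -241.76730346679688), (14.385941505432129, 140.59658813476562), 6.085108280181885)
plate z 148.6330931040777
top punch_mid 0.87 [ 469.5 -270.5   51. ]
top punch_mid 0.75 [554.  -12.2   3.7]
top punch_tip 0.82 [ 463.  -168.8   51. ]
top punch_tip 0.63 [ 523.2 -105.5   14.9]
top rest_mid 0.72 [ 471.8 -275.3   54. ]
top chisel_mid 0.72 [ 616.  -241.2   53.2]
top jar_mid 0.87 [827.8 -89.3  44.8]
top 137 [ 473.6 -264.1   58.6] ((470.8375244140625, -267.13018798828125), (14.290495872497559, 88.57661437988281), 5.976397514343262)
plate z 148.06413799729157
```

View pics/scene8.png

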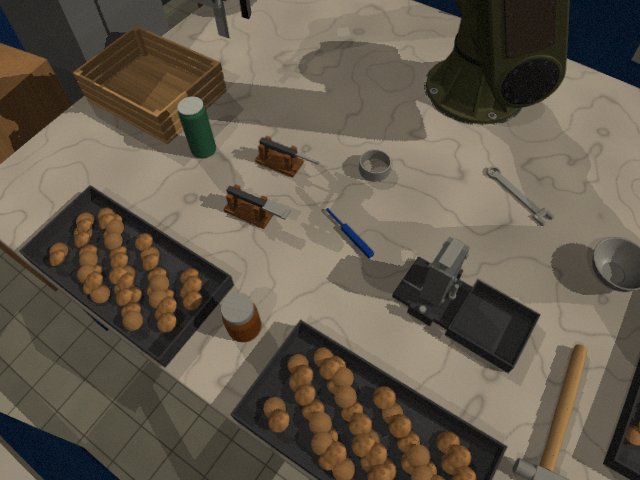

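The punch is seated in its rest at scene (278,146) with the same pose as at the start. The plate is down, and the chisel (246,194) and jar (241,317) are where they were.

```bash
python3 -c "
from cell import *
print(sign_off())"
```

```text
the job is handed in; nothing more can be done
None
```

The damper plate is shut, the punch is back in its own rest, and I handed the job in at about 22 s of the 72 s allowed; no verdict was reported.

- **Driving the pin:** I saw the bore faintly in the top picture, about 21 mm from the bright line, and confirmed it by touching both its walls sideways. The pin then slid at about 13–14 N. I drove the nose to an estimated depth of about 35 mm and drew it out, which took up to about 12 N.
- **Plate:** Its top went from 162 mm to about 148 mm in both cameras, matching the 14 mm drop.
- **Punch:** It lies level in its rest, within a few mm and about 0.01 rad of where it started. The gripper is open and clear of everything.
- **Chisel, jar and frame:** The chisel and jar are unmoved within camera noise. Frame slip was not measured directly, but every along-bore force I read was under 15 N, well below the roughly 34 N at which the clamps slip.
- **Disagreement:** My last scene-camera fit of the punch bar took in part of the nose and came out too long at 140 mm. I disregarded it because the top camera (89 mm long) and the trained networks agreed with each other.

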